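# Centring ring, then socket, onto the work stand

## Task

Get the skin-coloured prosthetic socket ready on the work stand: put the blue centring ring over the stand's stud, flat on the base, and let go of it; then stand the skin-coloured socket, open end down, over the stud and ring so that its rim rests on the base all round, and let go. Lower both parts into place rather than dropping them, and leave the white socket where it stands.

Things in the scene. Friction and masses are not known exactly. Their poses are not given: they have to be found in the camera images.
- stand_seat (a point): The work stand: a dark steel round base, 140 mm in diameter and 12 mm thick, fixed to the table, with an upright bright steel stud in its middle, 16 mm in diameter and 48 mm tall above the base, its top 12 mm tapered. This point is the foot of the stud: the centre of the base's upper face. z is up.
- ring: Blue plastic centring ring lying flat: outer diameter 60 mm, plain through hole 34 mm, 30 mm tall, about 70 g. Can be gripped across its outside. Origin at the centre of its underside, z up along its axis. (A lower yellow roll of tape, 72 mm across, is not part of the job.)
- socket: Skin-coloured prosthetic socket standing upside down, open end down: a thin-walled round cup 110 mm tall, 96 mm across at the rim (below) and narrowing to 60 mm at the closed top, walls 4 mm, inside diameter 84 mm or more over the lowest 35 mm. On its closed top stands a round aluminium stub, 34 mm in diameter and 36 mm tall (from 110 to 146 mm above the rim), by which it is gripped. About 350 g. Origin at the centre of its rim (the underside), z up along its axis.
- white_socket: A white socket of the same shape and size, to be left alone. Origin and axes as for the skin-coloured one.
Mind the look-alikes: they are no part of the job. There is more than one size of the ring; the job needs the smaller.

How it is judged:
By the outcome, as a careful person would: the job done as asked, in the order asked, and still so for the second after the job is handed in, with the robot touching nothing.
It also fails if it takes over 69 s, if anything falls off the work surface, if the arm or the gripper's body presses on something with over 40 N, if the wrist force passes 120 N, or if a joint passes its speed limit or range.

## Robot

A 7-joint arm with a two-finger parallel gripper is mounted at the origin on the work surface. World frame = base frame: x ahead of the robot, y to its left, z up, the work surface at z = 0. Lengths are in m, angles in rad, forces in N, time in s.
With the tool pointing down it reaches from about 0.4 to 0.85 m from the base axis. Payload 4.5 kg.
Tool frame: the origin (TCP) lies midway between the tips of the shut fingers; the grasp point (between the pads) lies 19 mm behind it; y points along the fingers, z is the direction in which the jaws open and shut, and the axes are right-handed (so a half turn about y gives the same grasp; the last joint's range is limited). The gripper opens to 88 mm and grips with 3 to 60 N. Pads are 18 mm wide; open, the fingers measure 123 mm over their backs; the gripper's body (75 mm by 187 mm) begins 45 mm behind the grasp point.
Start: joints at [-1.094, 0.689, -0.195, 1.565, 0.157, 0.902, -0.215], TCP at [0.268, 0.565, 0.239] pointing down, gripper open.
Joint ranges: [-3.01, 3.01], [-0.46, 2.08], [-1.47, 1.51], [0.13, 2.56], [-1, 4.14], [0.04, 2.09], [-2.66, 2.66]. Speed limits (rad/s): [2.57, 2.57, 3.14, 3.14, 3.14, 3.14, 3.14].

## Interface

Orientations are given as a unit quaternion [x, y, z, w].
In Python, from plant import r, snapshot, get_calibration, job, boxes_of gives the robot as it stands. The module is installed in compiled form; this text tells all that it offers.
- The arm moves only by the shell command python3 -m handwheel 'ROWS' [OPENING] [FORCE]. ROWS is JSON, a list that holds one entry, the list of rows, each a list of 6 numbers: the shift along the tool's x, y, z as a fraction of full scale, then the turn, a rotation vector about the tool's x, y, z as a fraction of full scale. In form: [[[x, y, z, wx, wy, wz], ...]]. A call has 1 to 12 rows; each row is the pose to reach, as a shift and turn from the pose commanded when the call began, along the tool's axes at that moment, turning the shorter way round; what a row does not reach only later rows make up. Full scale, the value 1, is 100 cm for a shift and 180 degrees for a turn. A row lasts 1/12 s, in which the tool goes at most 41.7 mm and 7.16 degrees, less where a joint would pass 70% of its speed; a pose out of reach is approached as far as the arm can. A call with a number of a shift or a turn outside -1 to 1 is refused whole. A call with a gripper value outside its range is refused whole. OPENING is the opening, from -1 (shut) to 1 (fully open), set as the call begins (- or left out, the last holds). The fingers move at their own pace and stop on an object; FORCE is the grip in N (left out, the last holds). Time passes only in rows, so rows that repeat a pose let the fingers close. It gives the time, the measured TCP pose, the force and the opening at its end, in the units of the state.
- r.get_state(): the state, without advancing time (a new reading comes with each control period).
- snapshot(name): name is "side" or "top" or "wrist"; returns the picture (400x640x3 uint8, red, green, blue); there is no depth.
- get_calibration(name): a dict with "fx", "fy", "cx", "cy" (pixels), "T" (4x4, takes a point from camera to world coordinates). Camera axes: x right, y down, z forward; pixel columns grow to the right and rows downward; lengths in m; the calibration is good to about 2 mm. A picture is of the moment at which its call begins: read the wrist's pose just before it. get_calibration takes no time and is no camera call; for the wrist camera it gives the pose at the moment of the call.
- job.finish_job(): hands the job in, once; it reports no verdict.
Trained networks look in the newest picture that a camera, given by its name, has taken for a name from the list of things; names that differ only in an ending like _2 or _b are one class to them, and where a whole thing is asked for, a point or a joint stands for the part that bears it (a point fixed in the world has none). Each returns a list of dicts, best first, with "confidence" (0 to 1); they miss things now and then, are a little off and sometimes report something else, mostly with a low value. They report only what shows in the picture. A call takes as long as a camera call. They do not tell look-alikes from the thing itself.
- boxes_of(thing, camera): "bbox" ([left, top, right, bottom] in pixels, round what is visible of it).
The state is a dict: "clock": time; "q": joint angles; "qd": joint speeds; "joint_torque": joint torques, N m; "tool_pos": TCP position; "eef_rot": TCP orientation; "contact_force": force on the tool from outside, world axes, zero at the start; "moment": the same for the moment, N m; "opening": opening from 0.0 (shut) to 1.0 (fully open).
Only numpy, scipy, OpenCV 4.12 (cv2) and the standard library are available. Lean on these libraries where they do the work, as an engineer would, in place of code of your own. Each camera call takes 0.05 s, during which the arm holds its last target. There are 200 camera calls.

## Working session

There is one attempt and no reset: what is moved stays moved. The work goes in short steps, Python scripts to look and compute and a shell command to move; the robot and the scene stay as the last step left them, time stands still between calls to the robot, and variables do not carry over. Pictures are saved under pics/ and viewed, about 8 in all and at most 12, crops included, and the job is handed in when it is done.

```bash
mkdir -p pics
cat > h.py <<'E'
import numpy as np, cv2
from plant import r, snapshot, get_calibration, job, boxes_of
from scipy.spatial.transform import Rotation as R
def ray(cam,u,v,z,c=None):
    c=c or get_calibration(cam);T=np.array(c["T"])
    d=T[:3,:3]@np.array([(u-c["cx"])/c["fx"],(v-c["cy"])/c["fy"],1]);o=T[:3,3]
    return o+d*(z-o[2])/d[2]
def proj(cam,p,c=None):
    c=c or get_calibration(cam);T=np.array(c["T"])
    q=T[:3,:3].T@(np.array(p)-T[:3,3]);return np.array([c["fx"]*q[0]/q[2]+c["cx"],c["fy"]*q[1]/q[2]+c["cy"]])
def save(cam,name):
    im=snapshot(cam);cv2.imwrite(f"pics/{name}.png",im[:,:,::-1]);return im
def st():
    s=r.get_state();return s
def togo(target,s=None):
    "shift in tool axes in full scale units"
    s=s or r.get_state();return R.from_quat(s["eef_rot"]).inv().apply(np.array(target)-s["tool_pos"])
E
python3 - <<'E'
from h import *
np.set_printoptions(precision=3,suppress=True)
a=save("top","top0");b=save("side","side0")
cv2.imwrite("pics/both0.png",cv2.resize(np.vstack([a,b]),(480,600))[:,:,::-1]) 
s=st();print(s);print(R.from_quat(s["eef_rot"]).as_matrix())
for cam in("top","side"):
    c=get_calibration(cam);print(cam,np.array(c["T"]),c["fx"])
    for t in("stand_seat","ring","socket","white_socket"):
        for d in boxes_of(t,cam)[:4]:
            x=d["bbox"];print(cam,t,np.round(x),round(d["confidence"],2),ray(cam,(x[0]+x[2])/2,(x[1]+x[3])/2,0.02))
E
```

```text
{'clock': 0.1, 'q': array([-1.094,  0.69 , -0.195,  1.566,  0.157,  0.902, -0.215]), 'qd': array([-0.001, -0.003,  0.001, -0.003,  0.   ,  0.001,  0.001]), 'joint_torque': array([ -0.004, -52.85 ,  -1.272, -15.384,  -0.053,   0.002,   0.   ]), 'tool_pos': array([0.268, 0.564, 0.238]), 'eef_rot': array([ 0.69 , -0.155,  0.155, -0.689]), 'contact_force': array([-0.052, -0.108, -0.174]), 'moment': array([0.053, 0.029, 0.038]), 'opening': 1.0005828365127651}
[[ 0.904 -0.001  0.428]
 [-0.428 -0.001  0.904]
 [ 0.    -1.    -0.002]]
top [[-0.025 -0.987  0.159  0.408]
 [-1.     0.026  0.004  0.005]
 [-0.008 -0.159 -0.987  1.001]
 [ 0.     0.     0.     1.   ]] 474.2311368645599
top stand_seat [311. 202. 372. 265.] 0.94 [ 0.486 -0.042  0.02 ]
top ring [229. 143. 259. 174.] 0.71 [0.651 0.159 0.02 ]
top ring [234. 194. 269. 231.] 0.6 [0.535 0.144 0.02 ]
top socket [379. 121. 430. 173.] 0.74 [ 0.667 -0.182  0.02 ]
top white_socket [149. 234. 208. 282.] 0.83 [0.445 0.295 0.02 ]
side [[-0.961 -0.186  0.206  0.362]
 [-0.278  0.66  -0.698  0.599]
 [-0.006 -0.727 -0.686  0.66 ]
 [ 0.     0.     0.     1.   ]] 396.7525697380103
side stand_seat [315. 196. 374. 241.] 0.97 [ 0.481 -0.021  0.02 ]
side ring [223. 249. 256. 279.] 0.8 [0.657 0.162 0.02 ]
side ring [281. 251. 321. 296.] 0.74 [0.529 0.151 0.02 ]
side ring [271. 117. 310. 183.] 0.28 [ 0.685 -0.239  0.02 ]
side socket [273. 119. 310. 183.] 0.87 [ 0.681 -0.233  0.02 ]
side white_socket [296. 298. 348. 384.] 0.56 [0.451 0.277 0.02 ]
```

View pics/top0.png

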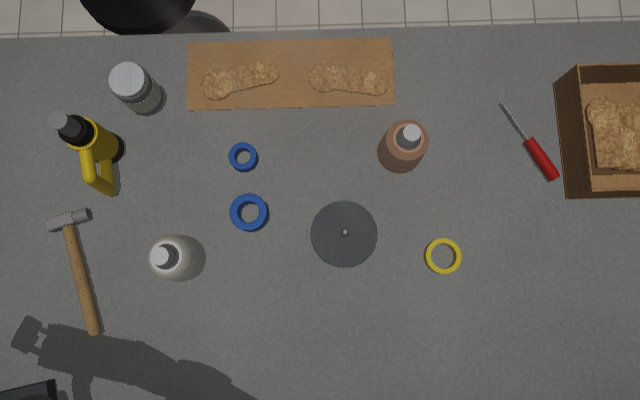

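View pics/side0.png

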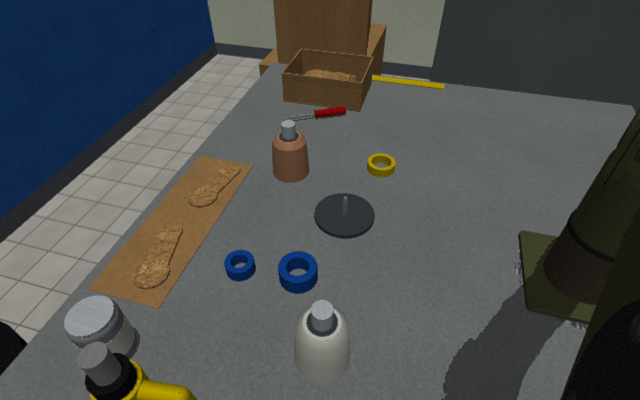

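The pictures show these candidates. For the ring: the small blue ring at top (243,157) / side (240,265), the larger blue ring at top (249,212) / side (298,271), and the yellow tape at top (443,256). For the socket: skin-coloured at top (403,147), white at top (177,258). I choose the small blue ring and the skin-coloured socket. Next I'll measure them and check with one crop.

Run:
```python
from h import *
np.set_printoptions(precision=4,suppress=True)
a=cv2.imread("pics/top0.png");b=cv2.imread("pics/side0.png")
def blue(im,box,cam):
    h=cv2.cvtColor(im,cv2.COLOR_BGR2HSV);m=np.uint8((h[...,0]>100)&(h[...,0]<130)&(h[...,1]>120))
    k=np.zeros_like(m);k[box[1]:box[3],box[0]:box[2]]=1;m*=k
    cs,_=cv2.findContours(m,cv2.RETR_EXTERNAL,cv2.CHAIN_APPROX_NONE);c=max(cs,key=cv2.contourArea)
    # fit circle model: silhouette of cylinder r,h at (x,y)
    return c[:,0,:].astype(np.float32)
from scipy.optimize import minimize
def fit(cs,x0,prof):  # prof: list of (z,r); match hull extents
    cal={k:get_calibration(k) for k in cs}
    th=np.linspace(0,2*np.pi,60)
    def ext(p): return np.r_[p.min(0),p.max(0)]
    def f(x):
        e=0
        for k,c in cs.items():
            P=np.array([proj(k,[x[0]+x[2]*r*np.cos(t),x[1]+x[2]*r*np.sin(t),z],cal[k]) for z,r in prof for t in th])
            e+=np.sum((ext(P)-ext(c+0.0)+np.array([.5,.5,-.5,-.5])*0)**2)
        return e
    o=minimize(f,[*x0,1],method="Nelder-Mead",options=dict(xatol=1e-4,fatol=1e-3));return o.x,o.fun
for n,bt,bs,x0 in(("small",(225,138,262,178),(220,245,260,284),(.65,.16)),("large",(226,188,272,235),(276,246,324,300),(.53,.15))):
    for cs in({"top":blue(a,bt,"top")},{"side":blue(b,bs,"side")}):
        print(n,list(cs),fit(cs,x0,[(0,.03),(.03,.03)]))
for k,bx in(("top",[311,202,377,267]),("side",[315,196,374,236])):
    pass
# stand base by dark threshold
for k,im,bx in(("top",a,(300,192,388,276)),("side",b,(305,186,384,246))):
    g=im.max(2);print(k,"floor",g[bx[1],bx[0]],"disk",g[(bx[1]+bx[3])//2,bx[0]+15])
    m=np.zeros_like(g);m[bx[1]:bx[3],bx[0]:bx[2]]=(g[bx[1]:bx[3],bx[0]:bx[2]]<78);m=cv2.morphologyEx(m,cv2.MORPH_CLOSE,np.ones((3,3)))
    cs,_=cv2.findContours(m,cv2.RETR_EXTERNAL,cv2.CHAIN_APPROX_NONE);c=max(cs,key=cv2.contourArea)[:,0,:]
    print(c.min(0),c.max(0),fit({k:c},(.48,-.03),[(0,.07),(.012,.07)]))
w=[cv2.resize(x,(400,400),interpolation=cv2.INTER_CUBIC) for x in(a[130:240,200:310],a[110:190,365:445])]
w+= [cv2.resize(x,(400,200),interpolation=cv2.INTER_CUBIC) for x in()]
cv2.imwrite("pics/crop1.png",np.hstack(w))
for cam,p in(("top",(411,132)),("side",(289,126))): print("stub",ray(cam,*p,.146))
for cam,p in(("top",(345,232)),("side",(345,197))): print("stud",ray(cam,*p,.060))
```

```text
small ['top'] (array([0.656 , 0.1627, 0.8733]), np.float64(0.0687641098684943))
small ['side'] (array([0.6583, 0.1615, 0.9192]), np.float64(0.4611075675506979))
large ['top'] (array([0.5361, 0.15  , 1.2123]), np.float64(0.052648528762398714))
large ['side'] (array([0.5386, 0.1438, 1.2961]), np.float64(0.18653916251888183))
top floor 111 disk 80
[311 202] [376 266] (array([ 0.4862, -0.0469,  0.9599]), np.float64(0.2831094085922644))
side floor 100 disk 57
[314 193] [374 238] (array([ 0.4888, -0.0471,  0.9862]), np.float64(0.22619765754321763))
stub [ 0.6615 -0.1721  0.146 ]
stub [ 0.6561 -0.1636  0.146 ]
stud [ 0.4855 -0.0475  0.06  ]
stud [ 0.4884 -0.0481  0.06  ]
```

View pics/crop1.png

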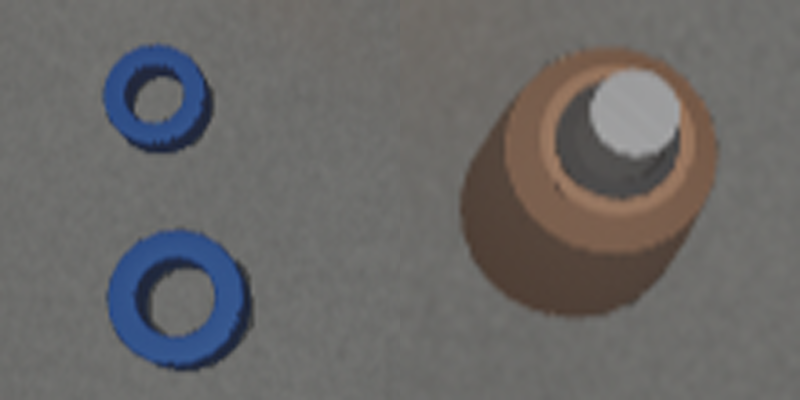

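The left crop shows the small ring at top px (243,157) above the larger one at (249,212). The right crop shows the skin-coloured socket with its stub top at about (412,132.6). The choice holds, so I'll hover over the small ring.

```bash
python3 -m handwheel '[[[0.524,0.04,-0.197,0,0,0],[0.524,0.04,-0.197,0,0,0],[0.524,0.04,-0.197,0,0,0],[0.524,0.04,-0.197,0,0,0],[0.524,0.04,-0.197,0,0,0],[0.524,0.04,-0.197,0,0,0],[0.524,0.04,-0.197,0,0,0],[0.524,0.04,-0.197,0,0,0],[0.524,0.04,-0.197,0,0,0],[0.524,0.04,-0.197,0,0,0],[0.524,0.04,-0.197,0,0,0],[0.524,0.04,-0.197,0,0,0]]]' 1 20
python3 - <<'E'
from h import *
np.set_printoptions(precision=4,suppress=True)
s=st();print(s["clock"],s["tool_pos"],s["q"],togo([.657,.162,.14]))
E
```

```text
clock: 1.5
tool_pos: [0.6157, 0.2044, 0.2031]
eef_rot: [-0.69, 0.155, -0.155, 0.69]
contact_force: [0.1, 1.1, -0.0]
opening: 1.003
1.5 [0.6157 0.2044 0.2031] [-0.2603  0.7654 -0.2471  1.5229  0.2214  0.8806  0.5454] [ 0.0555  0.0631 -0.0206]
```

```bash
python3 -m handwheel '[[[0.028,0.03,-0.01,0,0,0],[0.055,0.063,-0.02,0,0,0],[0.055,0.063,-0.02,0,0,0],[0.055,0.063,-0.02,0,0,0],[0.055,0.063,-0.02,0,0,0]]]'
python3 - <<'E'
from h import *
np.set_printoptions(precision=4,suppress=True)
c=get_calibration("wrist");im=save("wrist","w1");s=st();print(s["tool_pos"])
T=np.array(c["T"]);print(T,c["fx"])
print("ring expected at",proj("wrist",[.657,.162,.03],c))
h=cv2.cvtColor(im,cv2.COLOR_RGB2HSV);m=np.uint8((h[...,0]>100)&(h[...,0]<130)&(h[...,1]>100))
n,l,stt,ce=cv2.connectedComponentsWithStats(m);print([(stt[i],ce[i]) for i in range(1,n) if stt[i][4]>200])
E
```

```text
clock: 1.92
tool_pos: [0.6551, 0.1659, 0.1403]
eef_rot: [-0.689, 0.155, -0.155, 0.69]
contact_force: [0.4, 0.4, 0.0]
opening: 0.996
[0.6553 0.167  0.1413]
[[ 0.4277  0.8602  0.2777  0.5838]
 [ 0.9039 -0.4076 -0.1295  0.1993]
 [ 0.0018  0.3064 -0.9519  0.2873]
 [ 0.      0.      0.      1.    ]] 316.5113876659128
ring expected at [314.9813 197.3752]
[(array([ 175,    7,  111,  115, 7795], dtype=int32), array([227.8346,  63.7425])), (array([ 281,  158,   70,   73, 3152], dtype=int32), array([315.5168, 194.7199]))]
```

View pics/w1.png

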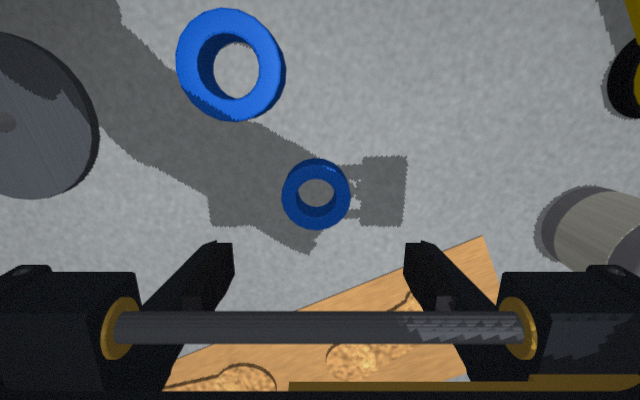

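```bash
cat >> h.py <<'E'
from scipy.optimize import minimize
def fit(cal,ext,x0,prof,scale=True):
    th=np.linspace(0,2*np.pi,72)
    def f(x):
        sc=x[2] if scale else 1
        P=np.array([proj("",[x[0]+sc*r*np.cos(t),x[1]+sc*r*np.sin(t),z],cal) for z,r in prof for t in th])
        return np.sum((np.r_[P.min(0),P.max(0)]-ext)**2)
    o=minimize(f,[*x0,1][:3 if scale else 2],method="Nelder-Mead",options=dict(xatol=1e-5,fatol=1e-4));return o.x,o.fun
E
python3 - <<'E'
from h import *
np.set_printoptions(precision=4,suppress=True)
c=get_calibration("wrist")
print(fit(c,np.array([281,158,351,231]),(.657,.162),[(0,.03),(.03,.03)]))
g=fit(c,np.array([281,158,351,231]),(.657,.162),[(0,.03),(.03,.03)],False);print(g)
x,y=g[0];s=st();print(s["tool_pos"],"togo",togo([x,y,.006]), R.from_quat(s["eef_rot"]).as_matrix())
E
```

```text
(array([0.6592, 0.1633, 0.9982]), np.float64(0.02530018440578898))
(array([0.6592, 0.1633]), np.float64(0.04024858925812207))
[0.6553 0.167  0.1413] togo [ 0.0052  0.1353 -0.0021] [[ 0.9045  0.0011  0.4265]
 [-0.4265  0.0026  0.9045]
 [-0.0001 -1.      0.0028]]
```

The wrist view shows the small ring at (316,194), and its fitted diameter is 59.9 mm, so it is the 60 mm ring. I'll descend and grip it.

```bash
python3 -m handwheel '[[[0.005,0.04,-0.002,0,0,0],[0.005,0.08,-0.002,0,0,0],[0.005,0.11,-0.002,0,0,0],[0.005,0.127,-0.002,0,0,0],[0.005,0.135,-0.002,0,0,0],[0.005,0.135,-0.002,0,0,0],[0.005,0.135,-0.002,0,0,0]]]' && python3 -m handwheel '[[[0,0,0,0,0,0],[0,0,0,0,0,0],[0,0,0,0,0,0],[0,0,0,0,0,0],[0,0,0,0,0,0],[0,0,0,0,0,0]]]' -1 20
```

```text
clock: 2.55
tool_pos: [0.66, 0.1624, 0.0069]
eef_rot: [-0.689, 0.154, -0.155, 0.691]
contact_force: [0.7, 0.6, 0.4]
opening: 1.001
clock: 3.05
tool_pos: [0.6597, 0.1607, 0.0059]
eef_rot: [-0.69, 0.155, -0.156, 0.69]
contact_force: [0.2, -0.4, 5.1]
opening: 0.681
```

```bash
python3 -m handwheel '[[[0,-0.02,0,0,0,0],[0,-0.055,0,0,0,0],[0,-0.09,-0.01,0,0,0],[-0.005,-0.11,-0.035,0,0,0],[-0.015,-0.11,-0.075,0,0,0],[-0.026,-0.11,-0.115,0,0,0],[-0.037,-0.11,-0.155,0,0,0],[-0.048,-0.11,-0.195,0,0,0],[-0.057,-0.11,-0.23,0,0,0],[-0.063,-0.11,-0.252,0,0,0],[-0.066,-0.11,-0.2625,0,0,0],[-0.066,-0.11,-0.2625,0,0,0]]]' && python3 -m handwheel '[[[0,0,0,0,0,0],[0,0,0,0,0,0],[0,0,0,0,0,0]]]'
python3 - <<'E'
from h import *
np.set_printoptions(precision=4,suppress=True)
c=get_calibration("wrist");im=save("wrist","w2");s=st();print(s["tool_pos"],s["contact_force"],s["opening"])
print("stud tip exp",proj("wrist",[.4875,-.0475,.06],c),"base ctr",proj("wrist",[.4875,-.0475,.012],c))
print(np.array([proj("wrist",[.4875+.07*np.cos(t),-.0475+.07*np.sin(t),.012],c) for t in np.arange(0,6.28,.785)]))
E
```

```text
clock: 4.05
tool_pos: [0.4853, -0.0507, 0.115]
eef_rot: [0.69, -0.157, 0.156, -0.689]
contact_force: [0.5, -0.4, -1.1]
opening: 0.685
clock: 4.3
tool_pos: [0.4889, -0.0463, 0.1151]
eef_rot: [-0.689, 0.154, -0.155, 0.691]
contact_force: [0.3, -0.5, -0.3]
opening: 0.684
[ 0.4885 -0.0465  0.115 ] [-0.0684 -0.1355 -0.9467] 0.6829067907553473
stud tip exp [315.6668 216.1564] base ctr [315.9798 195.1061]
[[349.6677 263.0354]
 [393.4349 221.654 ]
 [395.2151 159.4948]
 [346.9421 112.783 ]
 [276.9627 116.106 ]
 [233.9938 166.8646]
 [241.9546 228.2383]
 [289.3444 265.5711]]
```

View pics/w2.png

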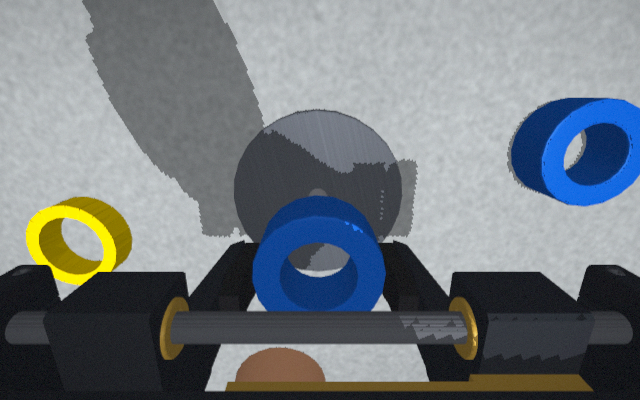

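The ring is held and centred between the fingers. The base spans columns 234–402 with its top edge at row 110, which agrees with my estimate to about 2 mm. I'll lower the ring.

```bash
python3 -m handwheel '[[[0,0.02,0,0,0,0],[0,0.045,0,0,0,0],[0,0.07,0,0,0,0],[0,0.085,0,0,0,0],[0,0.092,0,0,0,0],[0,0.094,0,0,0,0],[0,0.096,0,0,0,0],[0,0.097,0,0,0,0],[0,0.097,0,0,0,0],[0,0.097,0,0,0,0]]]'
```

```text
clock: 5.18
tool_pos: [0.4876, -0.0484, 0.0188]
eef_rot: [-0.69, 0.155, -0.156, 0.69]
contact_force: [0.6, -0.4, -1.3]
opening: 0.682
```

```bash
python3 -m handwheel '[[[0,0.001,0,0,0,0],[0,0.001,0,0,0,0],[0,0.002,0,0,0,0],[0,0.002,0,0,0,0]]]'
```

```text
clock: 5.52
tool_pos: [0.4876, -0.0485, 0.0177]
eef_rot: [-0.69, 0.155, -0.156, 0.69]
contact_force: [-1.0, 0.5, 13.8]
opening: 0.682
```

Contact made at the expected height. I'll release and rise.

```bash
python3 -m handwheel '[[[0,-0.001,0,0,0,0],[0,-0.001,0,0,0,0],[0,-0.001,0,0,0,0],[0,-0.001,0,0,0,0],[0,-0.001,0,0,0,0]]]' 1 && python3 -m handwheel '[[[0,-0.02,0,0,0,0],[0,-0.05,0,0,0,0],[0,-0.085,0,0,0,0],[0,-0.125,0,0,0,0],[0,-0.165,0,0,0,0],[0,-0.205,0,0,0,0],[0,-0.22,0,0,0,0],[0,-0.22,0,0,0,0],[0,-0.22,0,0,0,0]]]'
python3 - <<'E'
from h import *
np.set_printoptions(precision=4,suppress=True)
c=get_calibration("wrist");im=save("wrist","w3");s=st()
h=cv2.cvtColor(im,cv2.COLOR_RGB2HSV);m=np.uint8((h[...,0]>100)&(h[...,0]<130)&(h[...,1]>100))
n,l,q,ce=cv2.connectedComponentsWithStats(m)
for i in range(1,n):
    if q[i][4]>200:
        x,y,w,hh=q[i][:4];print(q[i],fit(c,np.array([x,y,x+w,y+hh]),(.4885,-.0465),[(.012,.03),(.042,.03)]))
print("togo stub hover",s["tool_pos"],togo([.659,-.169,.24]))
E
```

```text
clock: 5.93
tool_pos: [0.487, -0.0483, 0.0169]
eef_rot: [-0.69, 0.155, -0.155, 0.69]
contact_force: [-0.1, 0.4, 1.1]
opening: 0.998
clock: 6.68
tool_pos: [0.4872, -0.0486, 0.2375]
eef_rot: [-0.69, 0.155, -0.156, 0.69]
contact_force: [-0.5, -0.0, -0.3]
opening: 0.999
[ 454   97   86   73 4399] (array([0.5363, 0.146 , 1.2933]), np.float64(0.5545493432188044))
[ 292  139   54   56 1872] (array([ 0.4864, -0.0473,  0.9891]), np.float64(0.06565944594698711))
togo stub hover [ 0.4864 -0.0486  0.2364] [ 0.2076 -0.0038 -0.0348]
```

View pics/w3.png

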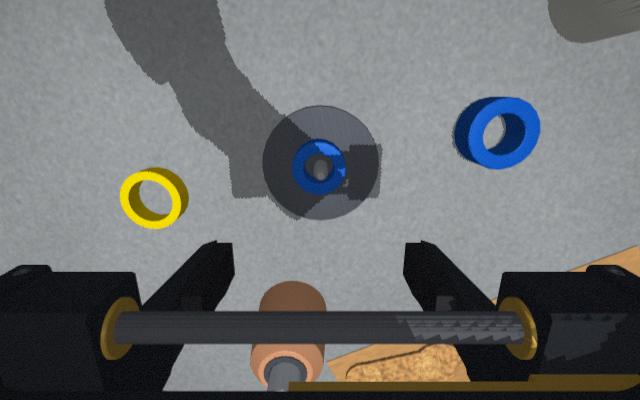

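The ring sits flat over the stud: ring px (319,167) with the stud visible inside it, fitted scale 0.99. Next I'll hover over the skin-coloured socket.

```bash
python3 -m handwheel '[[[0.03,-0.01,-0.005,0,0,0],[0.07,-0.024,-0.012,0,0,0],[0.11,-0.024,-0.019,0,0,0],[0.15,-0.024,-0.026,0,0,0],[0.185,-0.024,-0.032,0,0,0],[0.202,-0.024,-0.035,0,0,0],[0.208,-0.024,-0.035,0,0,0],[0.208,-0.024,-0.035,0,0,0],[0.208,-0.024,-0.035,0,0,0],[0.208,-0.024,-0.035,0,0,0]]]'
python3 - <<'E'
from h import *
np.set_printoptions(precision=4,suppress=True)
c=get_calibration("wrist");im=save("wrist","w4");s=st()
print(s["tool_pos"],proj("",[.659,-.169,.146],c))
h=cv2.cvtColor(im,cv2.COLOR_RGB2HSV);m=np.uint8((h[...,0]<20)&(h[...,1]>80));m[240:]=0
n,l,q,ce=cv2.connectedComponentsWithStats(m);print([q[i] for i in range(1,n) if q[i][4]>500])
E
```

```text
clock: 7.57
tool_pos: [0.6587, -0.1673, 0.2604]
eef_rot: [-0.69, 0.155, -0.154, 0.69]
contact_force: [-0.0, 0.3, 0.2]
opening: 0.997
[ 0.6589 -0.1675  0.2609] [316.6884 193.5256]
[array([  351,   110,   289,   130, 19341], dtype=int32), array([ 275,  129,   82,   94, 4067], dtype=int32), array([   0,  201,  125,   39, 2728], dtype=int32)]
```

View pics/w4.png

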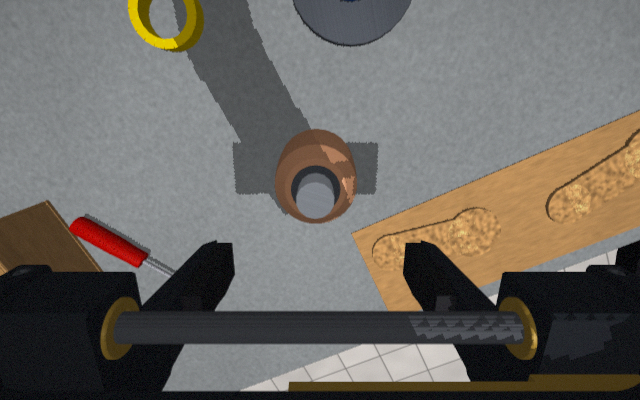

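The skin-coloured socket is at px (275–357, 129–223), with its stub top at about (316,200). I'll refine from both the stub and the rim.

Run:
```python
from h import *
np.set_printoptions(precision=4,suppress=True)
c=get_calibration("wrist");s=st();im=cv2.imread("pics/w4.png")
h=cv2.cvtColor(im,cv2.COLOR_BGR2HSV)
for thr in(105,115,125,135):
    m=np.uint8((h[...,1]<70)&(h[...,2]>thr));k=np.zeros_like(m);k[165:222,290:343]=1;m*=k
    n,l,q,ce=cv2.connectedComponentsWithStats(m);i=l[205,316]
    x,y,w,hh=q[i][:4];print(thr,q[i],fit(c,np.array([x,y,x+w,y+hh]),(.66,-.17),[(.146,.017)]))
print(ray("",316,200,.146,c))
# socket silhouette: upper edge and sides from rim
th=np.linspace(0,6.28,80)
def f(x):
    P=np.array([proj("",[x[0]+r*np.cos(t),x[1]+r*np.sin(t),z],c) for z,r in((0,.048),(.02,.047)) for t in th])
    return (P[:,0].min()-275)**2+(P[:,0].max()-357)**2+(P[:,1].min()-129)**2
o=minimize(f,[.66,-.17],method="Nelder-Mead");print("rim",o.x,o.fun)
# stand from w3 (camera pose shift approx): print nothing
```

```text
105 [ 296  174   38   45 1182] (array([ 0.6615, -0.1719,  1.0817]), np.float64(20.213592571104922))
115 [ 296  182   38   37 1106] (array([ 0.6648, -0.1735,  0.9856]), np.float64(0.2271832972051413))
125 [ 297  182   37   36 1045] (array([ 0.6646, -0.1729,  0.9586]), np.float64(0.19457247008937112))
135 [297 183  37  35 891] (array([ 0.665 , -0.1731,  0.9466]), np.float64(0.003911370659591436))
[ 0.6645 -0.1724  0.146 ]
rim [ 0.6651 -0.1736] 23.27602590146968
```

```bash
python3 -m handwheel '[[[0.008,0.03,-0.003,0,0,0],[0.008,0.07,-0.003,0,0,0],[0.008,0.105,-0.003,0,0,0],[0.008,0.13,-0.003,0,0,0],[0.008,0.142,-0.003,0,0,0],[0.008,0.146,-0.003,0,0,0],[0.008,0.146,-0.003,0,0,0],[0.008,0.146,-0.003,0,0,0]]]' && python3 -m handwheel '[[[0,0,0,0,0,0],[0,0,0,0,0,0],[0,0,0,0,0,0],[0,0,0,0,0,0],[0,0,0,0,0,0],[0,0,0,0,0,0],[0,0,0,0,0,0],[0,0,0,0,0,0],[0,0,0,0,0,0]]]' -1 45
```

```text
clock: 8.28
tool_pos: [0.6672, -0.1751, 0.117]
eef_rot: [-0.69, 0.154, -0.156, 0.69]
contact_force: [-0.2, -1.1, 0.5]
opening: 0.999
clock: 9.03
tool_pos: [0.6661, -0.1749, 0.115]
eef_rot: [-0.69, 0.155, -0.155, 0.69]
contact_force: [0.4, 1.3, -0.5]
opening: 0.372
```

```bash
python3 -m handwheel '[[[0,-0.01,0,0,0,0],[0,-0.03,0,0,0,0],[0,-0.055,0,0,0,0],[0,-0.08,0,0,0,0],[0,-0.095,0,0,0,0],[0,-0.1,0,0,0,0],[0,-0.1,0,0,0,0]]]' && python3 -m handwheel '[[[-0.008,0,0.002,0,0,0],[-0.025,0,0.005,0,0,0],[-0.05,0,0.009,0,0,0],[-0.078,0,0.014,0,0,0],[-0.106,0,0.019,0,0,0],[-0.134,0,0.024,0,0,0],[-0.162,0,0.029,0,0,0],[-0.187,0,0.034,0,0,0],[-0.204,0,0.037,0,0,0],[-0.212,0,0.038,0,0,0],[-0.2145,0,0.0385,0,0,0],[-0.2145,0,0.0385,0,0,0]]]' && python3 -m handwheel '[[[0,0,0,0,0,0],[0,0,0,0,0,0],[0,0,0,0,0,0]]]'
python3 - <<'E'
from h import *
np.set_printoptions(precision=4,suppress=True)
s=st();print(s["tool_pos"],s["opening"])
a=save("side","s5");b=save("top","t5")
print(proj("side",[.4875,-.047,.10]),proj("side",[.4875,-.047,.012]),proj("top",[.4875,-.047,.10]))
w=[cv2.resize(x,(400,400),interpolation=cv2.INTER_CUBIC) for x in(a[120:270,270:420],b[160:310,270:420])]
cv2.imwrite("pics/c5.png",np.hstack(w)[:,:,::-1])
E
```

```text
clock: 9.62
tool_pos: [0.6665, -0.1754, 0.2166]
eef_rot: [0.69, -0.154, 0.156, -0.69]
contact_force: [-0.5, -0.2, -2.8]
opening: 0.372
clock: 10.62
tool_pos: [0.4887, -0.0487, 0.2147]
eef_rot: [0.69, -0.155, 0.155, -0.69]
contact_force: [-0.3, -0.2, -3.0]
opening: 0.378
clock: 10.87
tool_pos: [0.4895, -0.0492, 0.2149]
eef_rot: [-0.69, 0.156, -0.156, 0.69]
contact_force: [0.1, -0.6, -3.2]
opening: 0.376
[ 0.4895 -0.0492  0.2149] 0.3757367557155589
[346.0645 183.8005] [344.4272 212.6628] [345.8184 229.2064]
```

View pics/c5.png

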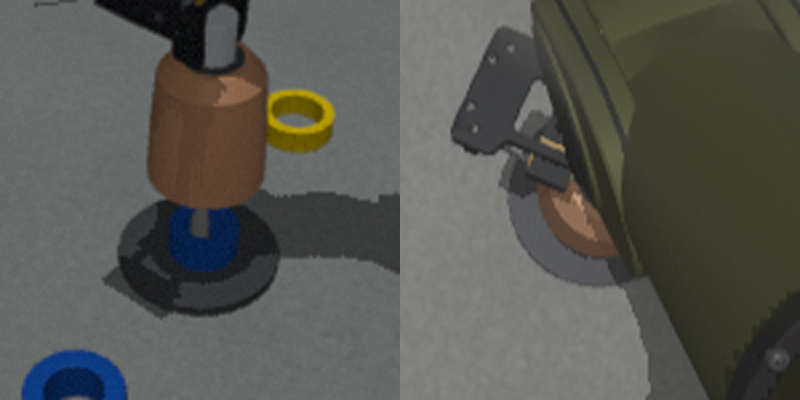

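The socket hangs upright over the stud. In the side view its rim centre is about column 347 against 346 expected, so it is within ~2 mm. I'll lower it.

```bash
python3 -m handwheel '[[[0,0.008,0,0,0,0],[0,0.022,0,0,0,0],[0,0.04,0,0,0,0],[0,0.058,0,0,0,0],[0,0.072,0,0,0,0],[0,0.08,0,0,0,0],[0,0.083,0,0,0,0],[0,0.085,0,0,0,0],[0,0.086,0,0,0,0],[0,0.086,0,0,0,0],[0,0.086,0,0,0,0]]]' && python3 -m handwheel '[[[0,0.001,0,0,0,0],[0,0.001,0,0,0,0],[0,0.002,0,0,0,0],[0,0.002,0,0,0,0],[0,0.002,0,0,0,0]]]'
```

```text
clock: 11.88
tool_pos: [0.4891, -0.0486, 0.1296]
eef_rot: [-0.69, 0.155, -0.156, 0.69]
contact_force: [-0.3, -0.4, -2.3]
opening: 0.374
clock: 12.3
tool_pos: [0.4886, -0.0485, 0.1271]
eef_rot: [-0.69, 0.155, -0.155, 0.69]
contact_force: [-1.0, 0.3, -1.0]
opening: 0.371
```

```bash
python3 -m handwheel '[[[0,0.001,0,0,0,0],[0,0.001,0,0,0,0],[0,0.001,0,0,0,0],[0,0.001,0,0,0,0]]]'
```

```text
clock: 12.63
tool_pos: [0.4889, -0.0483, 0.1267]
eef_rot: [-0.69, 0.155, -0.155, 0.69]
contact_force: [-0.5, 1.5, 6.3]
opening: 0.375
```

Contact at TCP z 0.127, as expected. I'll release, rise and check.

```bash
python3 -m handwheel '[[[0,0,0,0,0,0],[0,0,0,0,0,0],[0,0,0,0,0,0],[0,0,0,0,0,0],[0,0,0,0,0,0],[0,0,0,0,0,0]]]' 1 && python3 -m handwheel '[[[0,-0.015,0,0,0,0],[0,-0.04,0,0,0,0],[0,-0.07,0,0,0,0],[0,-0.105,0,0,0,0],[0,-0.13,0,0,0,0],[-0.02,-0.14,0,0,0,0],[-0.05,-0.14,0,0,0,0],[-0.07,-0.14,0,0,0,0],[-0.08,-0.14,0,0,0,0],[-0.08,-0.14,0,0,0,0],[-0.08,-0.14,0,0,0,0]]]'
python3 - <<'E'
from h import *
np.set_printoptions(precision=4,suppress=True)
c=get_calibration("wrist");s=st();print(s["tool_pos"],s["contact_force"])
b=save("wrist","w6");a=save("side","s6")
for k,cc,x in(("side",get_calibration("side"),(.4875,-.047)),("w",c,(.4875,-.047))):
    print(k,"rim c",proj("",[*x,.012],cc),"stub top c",proj("",[*x,.158],cc),"if on floor of ring(+.03)",proj("",[*x,.188],cc))
cv2.imwrite("pics/c6.png",np.hstack([cv2.resize(a[120:270,270:420],(400,400),interpolation=cv2.INTER_CUBIC),cv2.resize(b[0:400,120:520],(400,400))])[:,:,::-1])
E
```

```text
clock: 13.13
tool_pos: [0.4886, -0.0486, 0.126]
eef_rot: [-0.69, 0.155, -0.155, 0.69]
contact_force: [0.7, 0.4, 0.6]
opening: 0.802
clock: 14.05
tool_pos: [0.4171, -0.0145, 0.2662]
eef_rot: [-0.69, 0.155, -0.156, 0.69]
contact_force: [0.6, -0.3, 0.2]
opening: 1.005
[ 0.4171 -0.0145  0.2662] [ 0.6413 -0.2708  0.1921]
side rim c [344.4272 212.6628] stub top c [347.2753 162.4558] if on floor of ring(+.03) [347.9488 150.5823]
w rim c [318.7283 216.8007] stub top c [319.0228 274.7113] if on floor of ring(+.03) [319.1219 294.2059]
```

View pics/c6.png

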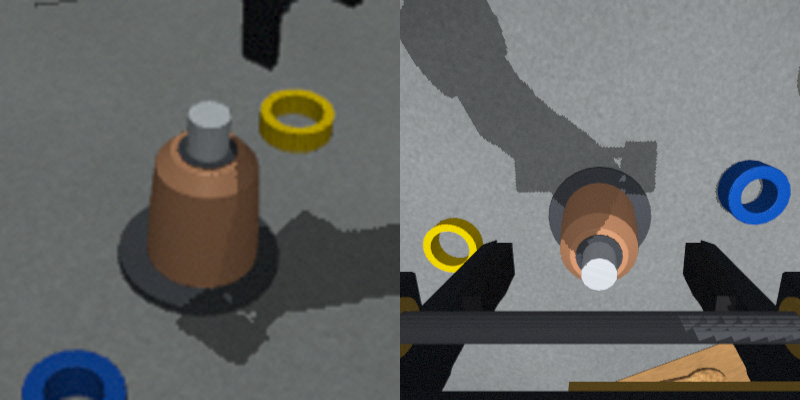

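The socket stands flat and centred on the base. Its stub top is at side (348,163) against (347,162) expected, and at wrist (319,275) against (319,275). The gripper is clear, so I'm handing in.

```bash
python3 -c "
from plant import job; print(job.finish_job())"
```

```text
the job is handed in; nothing more can be done
None
```

The job is done and handed in at about 14 s of robot time, well under the 69 s limit. I lowered the small blue ring over the stud and released it flat on the base. Then I lifted the skin-coloured socket by its stub, lowered it over the stud and ring, and let go.

- **Ring:** the wrist camera fitted its outside at 59.9 mm before the grasp. After release it sat within about 2 mm of the stud's centre at base height, with the stud showing through the hole.
- **Socket:** contact came at the expected height (tool 12 mm higher than at pick-up, the thickness of the base). Its stub top then appeared within about 1 px of where a fully seated socket should be, in both the side and wrist views.
- **Clearance and loads:** the gripper was clear with the measured force near zero, and the highest force I read was about 14 N. I never moved near the white socket, though I took no final picture of it.
- **Disagreements:** the position estimates differed by a few millimetres. For the stub, the top and side cameras were up to 9 mm apart, settled by the wrist view; for the stand, about 2–3 mm. No check failed.

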